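# Load the bottle shaker and hold its ratchet clamp shut

## Robot

A 7-joint arm with a two-finger parallel gripper is mounted at the origin on the work surface; the furniture and walls round the work are solid. World frame = base frame: x ahead of the robot, y to its left, z up, the work surface at z = 0. Lengths are in m, angles in rad, forces in N, time in s.
With the tool pointing down it reaches from about 0.425 to 0.875 m from the base axis. Payload 4.7 kg.
Tool frame: the origin (TCP) lies midway between the tips of the shut fingers; the grasp point (between the pads) lies 19 mm behind it (ctrl.grip_point_offset is the distance from the TCP to the grasp point, in m); z points along the fingers, y is the line along which they close (so a half turn about z gives the same grasp; the last joint's range is limited). The gripper opens to 87 mm and grips with 3 to 60 N. Pads are 19 mm wide; open, the fingers measure 117 mm over their backs; the gripper's body (75 mm by 190 mm) begins 51 mm behind the grasp point.
Start: joints at [1.214, 0.321, -0.07, 1.45, 0.023, 1.371, -0.057], TCP at [0.236, -0.606, 0.223] pointing down, gripper open.
Joint ranges: [-2.86, 2.86], [-0.3, 2.09], [-1.38, 1.24], [0.06, 2.45], [-1.56, 4.7], [0.09, 2.05], [-2.69, 2.69]. Speed limits (rad/s): [2.57, 2.57, 3.14, 3.14, 3.14, 3.14, 3.14].

## Interface

Orientations are given as a rotation vector (axis times angle).
In Python, from bench import ctrl gives the robot as it stands. The module is installed in compiled form; this text tells all that it offers.
- The arm moves only by the shell command python3 -m handwheel 'ROWS' [OPENING] [FORCE]. ROWS is JSON, a list of rows, each an object of numbers: "x", "y", "z": the shift along the tool's x, y, z in m; "wx", "wy", "wz": the turn, a rotation vector about the tool's x, y, z in degrees. A call has 1 to 10 rows; each row is the pose to reach, as a shift and turn from the pose commanded when the call began, along the tool's axes at that moment; what a row does not reach only later rows make up. A row lasts 1/12 s, in which the tool goes at most 41.7 mm and 7.16 degrees, less where a joint would pass 70% of its speed; a pose out of reach is approached as far as the arm can. A call with a gripper value outside its range is refused whole. OPENING is the finger opening in m, from 0 to 0.087, set as the call begins (- or left out, the last holds). The fingers move at their own pace and stop on an object; FORCE is the grip in N (left out, the last holds). Time passes only in rows, so rows that repeat a pose let the fingers close. It gives the time, the measured TCP pose, the force, the opening and the grip force at its end, in the units of the state.
- ctrl.get_state(): the state, without advancing time (a new reading comes with each control period).
- ctrl.get_image(name): name is "scene" or "top" or "wrist"; returns a dict with "image" (420x560x3 uint8, red, green, blue), "K" (3x3 intrinsics, pixels), "world_to_cam" (4x4, takes a point from world to camera coordinates); the wrist camera has in their place "hand_eye" (4x4, takes a point from camera to tool coordinates, whose origin is the TCP and whose axes are the flange's). Camera axes: x right, y down, z forward; pixel columns grow to the right and rows downward; lengths in m; the calibration is good to about 2 mm. A picture is of the moment at which its call begins: read the wrist's pose just before it. There is no depth.
- ctrl.close_job(): hands the job in; it is judged then, once.
The state is a dict: "time": time; "joint_positions": joint angles; "qd": joint speeds; "joint_torque": joint torques, N m; "position": TCP position; "tool_rot": TCP orientation; "ft_force": force on the tool from outside, world axes, zero at the start; "torque": the same for the moment, N m; "grip_width": opening from 0.0 (shut) to 1.0 (fully open); "grip_force": force on a finger pad.
Only numpy, scipy, OpenCV 4.12 (cv2) and the standard library are available. Lean on these libraries where they do the work, as an engineer would, in place of code of your own. Each camera call takes 0.05 s, during which the arm holds its last target. There are 200 camera calls.

## Task

Load the paint bottle into the bench shaker: pick up the squeeze bottle, tip it over to about 45 degrees and keep it there for a moment so the settled pigment slides off the bottom, bring it upright again and set it down in the shaker's round cup while the clamp arm is still open, then let go of it. Next push the sprung clamp arm by its upright handle back towards the bottle, past its third and last ratchet click and on to its stop, and finish still holding it pressed there, off the pawl, so that I can fit the lock pin. Don't drop the bottle or tip it near flat, and leave the other things on the table where they are.

Things in the scene. Friction and masses are not known exactly. Their poses are not given: they have to be found in the camera images.
- bottle: the only squeeze bottle on the table: closed, 0.29 kg, standing at the start. Round body 65 mm across up to 92 mm, then a ribbed white screw collar 60 mm across from 95 to 112 mm, then a shoulder narrowing to a nozzle; 154 mm tall. Best gripped from above round the collar, 102 mm above its base, palm above 154 mm. Origin: centre of its underside; z up along the bottle
- shaker: bench bottle shaker standing fast: grey, 190 x 260 mm, its flat platform 56 mm above the table. Origin: centre of its underside; x points to its back, y to its left, z up. Behind the cup stand two rubber posts, tops 118 mm above the table. The clamp arm is at its front. The steel block with a knob on its right guides the pawl; leave the ringed lock pin parked there
- cup (a point): centre of the shaker's cup, on the rubber mat where the bottle's underside comes to stand (58 mm above the table). The cup is a steel ring of 73 mm inside diameter whose rim is 8 mm above the mat, so the bottle has 4 mm of play all round. Axes as the shaker's
- pivot_axis (a point): point on the clamp arm's upright pivot axis (front right of the platform), at the height of the handle's grip point. Axes as the shaker's
- lever_grip (a point): point on the axis of the clamp arm's upright handle, a black round bar 18 mm across and 70 mm long on the arm's free end. This point is 148 mm above the table, 20 mm below the bar's top and 50 mm above its foot (the arm, top 97 mm above the table, lies below). It swings level on a circle of 170 mm radius about pivot_axis
- clamp_arm (a joint): angle of the sprung clamp arm (rad): 0 open, towards the robot; grows as the handle goes towards the bottle, clockwise from above. Clicks at about 0.21, 0.40, 0.60; solid stop at 0.68. Let go, it springs back to just short of the last click passed, or to 0. The handle takes 3 N at 0, 8 N at the stop, 2 N more at a tooth; a sprung rubber block on the arm meets the bottle at about 0.5 and adds up to 6 N
- pawl (a joint): travel of the pawl slider (m): 0 when it is dropped in behind a tooth or rests clear of the disc, up to 0.006 while a tooth lifts it
- jar: glass jar of cloudy thinner, 72 mm in diameter and 90 mm tall, stands near the bottle; leave it. Origin: centre of its underside
- tape: roll of masking tape lying flat, 94 mm across, 25 mm high; leave it. Origin: centre of its underside
- ink: small dropper bottle lying on its side, 90 x 31 x 30 mm; leave it. Origin: underside
Not all that is in view belongs to the job. What is shaped like the bottle but black is not meant.

How it is judged:
On the way, in this order (a step that is already met when the one before it is completed fails the run):
1. the bottle is held clear of the table, tipped to about 45 degrees (35 to 55), for 0.3 s (angle between bottle's own z axis and vertical between 0.61 and 0.96 rad and height (world z) of bottle above 0.03 m and contact force between the fingers and bottle above 1 N), for 0.3 s.
2. the bottle stands upright in the cup, let go of, with the clamp arm still open (horizontal distance between bottle and cup below 0.008 m and z of bottle in the frame of cup below 0.004 m and angle between bottle's own z axis and vertical below 0.08 rad and contact force between the fingers and bottle below 0.1 N and linear speed of bottle below 0.03 m/s and value of joint clamp_arm below 0.1 rad), for 0.3 s.
At the end, for the whole second after the job is handed in: Bottle upright (4.5 deg) on the mat in the cup, within 8 mm of its centre, not touched by the fingers; clamp arm held by the robot (over 2 N) at over 0.64 rad, past the last click and off the pawl, its pressure block pressing the bottle with over 1.5 N; other things within 30 mm of their start (horizontal distance between bottle and cup below 0.008 m and z of bottle in the frame of cup below 0.004 m and angle between bottle's own z axis and vertical below 0.08 rad and contact force between the fingers and bottle below 0.1 N and value of joint clamp_arm above 0.64 rad and value of joint pawl below 0.003 m and contact force between any of the fingers, the arm and clamp_arm above 2 N and contact force between pressure_block and bottle above 1.5 N and distance of each of jar, tape, ink from where it was at the start of the episode below 0.03 m); the arm keeps its last pose, push and grip.
It fails at once if the bottle is tipped past 70 degrees (angle between bottle's own z axis and vertical above 1.22 rad).
It fails at once if the bottle is dropped (falls free more than about 1 cm) (contact force between the fingers and bottle below 0.05 N and linear speed of bottle above 0.45 m/s).
It fails at once if one of the other things is moved by more than 30 mm (distance of any of jar, tape, ink from where it was at the start of the episode above 0.03 m).
It also fails if it takes over 58 s, if anything falls off the work surface, if the arm or the gripper's body presses on something with over 40 N, if the wrist force passes 120 N, or if a joint passes its speed limit or range.

## Working session

There is one attempt and no reset: what is moved stays moved. The work goes in short steps, Python scripts to look and compute and a shell command to move; the robot and the scene stay as the last step left them, time stands still between calls to the robot, and variables do not carry over. Pictures are saved under pics/ and viewed, at most 11 in all, crops included, and the job is handed in when it is done.

```bash
mkdir -p pics; cat > h.py <<'E'
import numpy as np, cv2
from bench import ctrl
from scipy.spatial.transform import Rotation as R
def grab(n):
    s=ctrl.get_state(); d=ctrl.get_image(n); K=np.array(d["K"])
    if n=="wrist":
        T=np.eye(4);T[:3,:3]=R.from_rotvec(s["tool_rot"]).as_matrix();T[:3,3]=s["position"]
        c2w=T@np.array(d["hand_eye"])
    else: c2w=np.linalg.inv(np.array(d["world_to_cam"]))
    return d["image"],K,c2w
def ray(K,c2w,u,v):
    d=c2w[:3,:3]@np.linalg.inv(K)@[u,v,1]; return c2w[:3,3],d
def onz(K,c2w,u,v,z):
    o,d=ray(K,c2w,u,v); return o+d*(z-o[2])/d[2]
def proj(K,c2w,p):
    q=np.linalg.inv(c2w)@np.append(p,1); q=K@q[:3]; return q[:2]/q[2]
def save(n,im): cv2.imwrite(f"pics/{n}.png",im[:,:,::-1])
def load(n):
    d=np.load(f"{n}.npz"); return d["im"],d["K"],d["c"]
def keep(n,v):
    im,K,c=v; np.savez(n,im=im,K=K,c=c); save(n,im); return v
E
python3 - <<'E'
from h import *
s=ctrl.get_state(); print({k:np.round(v,3) for k,v in s.items()}, ctrl.grip_point_offset)
for n in("scene","top"):
    im,K,c=keep(n,grab(n)); print(n,K.round(1).tolist(),c.round(3).tolist())
E
```

```text
{'time': np.float64(0.0), 'joint_positions': array([ 1.214,  0.322, -0.07 ,  1.452,  0.023,  1.371, -0.057]), 'qd': array([ 0.001,  0.001, -0.001,  0.001, -0.001,  0.001,  0.001]), 'joint_torque': array([ 0.0000e+00, -4.9129e+01, -4.0400e-01, -3.1252e+01, -6.4000e-02,
        4.4000e-02,  0.0000e+00]), 'position': array([ 0.235, -0.605,  0.221]), 'tool_rot': array([-3.086e+00, -5.790e-01,  1.000e-03]), 'ft_force': array([ 0.356,  0.026, -0.427]), 'torque': array([-0.057,  0.046, -0.035]), 'grip_force': np.float64(0.0), 'grip_width': np.float64(0.995)} 0.0187
scene [[525.9, 0.0, 282.4], [0.0, 525.9, 212.2], [0.0, 0.0, 1.0]] [[-0.887, -0.344, 0.308, 0.121], [-0.461, 0.685, -0.564, 0.697], [-0.017, -0.642, -0.766, 1.089], [0.0, 0.0, 0.0, 1.0]]
top [[421.3, 0.0, 279.8], [0.0, 421.3, 206.1], [0.0, 0.0, 1.0]] [[0.013, -0.996, 0.093, 0.425], [-1.0, -0.014, -0.006, -0.033], [0.007, -0.093, -0.996, 1.018], [0.0, 0.0, 0.0, 1.0]]
```

View pics/scene.png

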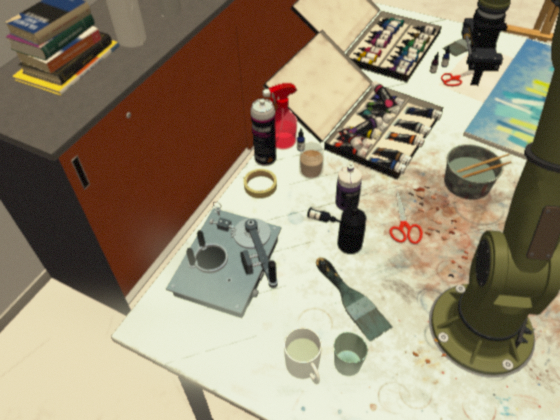

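View pics/top.png

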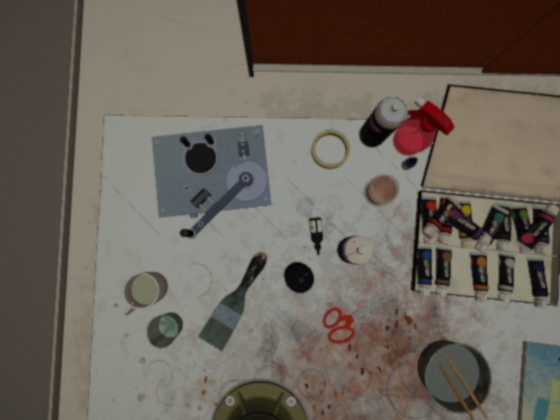

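```bash
python3 - <<'E'
from h import *
im,K,c=load("top"); s,_,_=load("scene")
a=cv2.resize(im[110:310,260:430],None,fx=2.3,fy=2.9,interpolation=3)[:580,:390]
b=cv2.resize(s[80:270,235:375],None,fx=2.8,fy=3.05,interpolation=3)[:580]
save("crop1",np.hstack([a,b]));print(a.shape,b.shape)
im,K,c=load("top"); a=cv2.resize(im[110:250,140:280],None,fx=2.8,fy=2.8,interpolation=3)
b=cv2.resize(s[195:320,160:290],None,fx=3,fy=3,interpolation=3)
b=cv2.copyMakeBorder(b,0,392-375,0,0,0);save("crop2",np.hstack([a,b]));print(a.shape,b.shape)
im,K,c=load("top")
print("bottle@z.154",onz(K,c,356,249,.11),"black",onz(K,c,300,277,.13),"jar",onz(K,c,382,190,.09),"bigger",onz(K,c,392,110,.15))
print("ring",onz(K,c,200,158,.06),"knob",onz(K,c,187,233,.168))
E
```

```text
(580, 390, 3) (580, 392, 3)
(392, 392, 3) (392, 390, 3)
bottle@z.154 [ 0.41907167 -0.20352409  0.11      ] black [ 0.35952923 -0.08258654  0.13      ] jar [ 0.5503577 -0.2656731  0.09     ] bigger [ 0.71349918 -0.27344341  0.15      ]
ring [0.62281555 0.14658937 0.06      ] knob [0.44697423 0.14776609 0.168     ]
```

View pics/crop1.png

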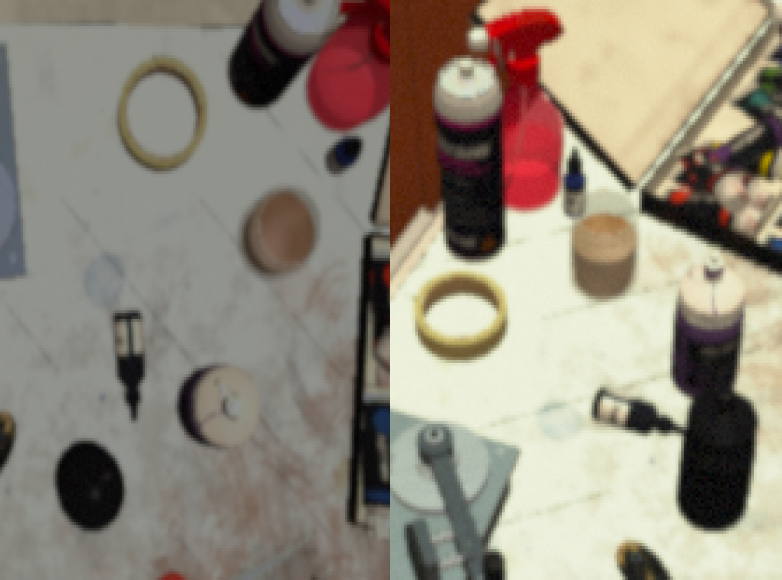

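View pics/crop2.png

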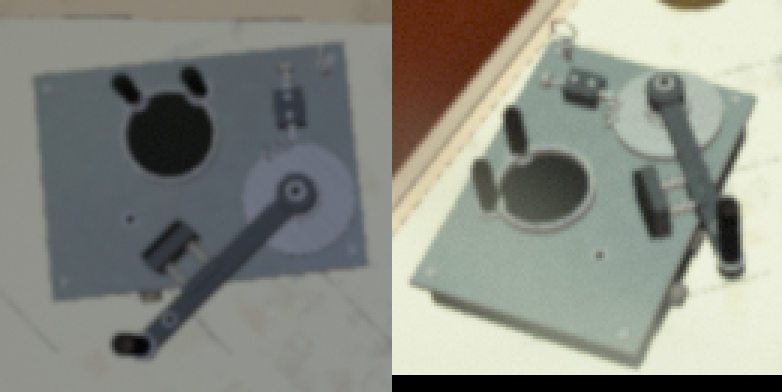

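The bottle I want is at top (356,249) and scene (348,187): white collar, purple label. Things it could be confused with:
- Black look-alike: top (300,277), scene (350,230).
- Tall black spray bottle with a white cap: top (385,120), scene (264,130).
- Red sprayer: top (415,135).

The close crop confirms the choice: white ribbed collar and nozzle. The jar is at top (382,190). The shaker is open, with its cup at top (200,158), pivot (246,178) and handle top (183,232).

```bash
python3 - <<'E'
from h import *
im,K,c=load("top"); s,Ks,cs=load("scene")
hsv=cv2.cvtColor(im,cv2.COLOR_RGB2HSV)
# cup dark mat
m=(im.max(2)<60).astype(np.uint8); m[:]=cv2.morphologyEx(m,cv2.MORPH_OPEN,np.ones((9,9)))
n,l,st,ce=cv2.connectedComponentsWithStats(m[130:190,170:230])
for i in range(1,n): print("cup",st[i],ce[i]+[170,130],onz(K,c,*(ce[i]+[170,130]),.060))
# platform polygon
m=cv2.inRange(hsv[110:235,140:285],(90,30,60),(125,255,200))
cs_,_=cv2.findContours(m,0,2); k=max(cs_,key=cv2.contourArea)
r=cv2.minAreaRect(k); bx=cv2.boxPoints(r)+[140,110]
P=np.array([onz(K,c,*p,.056) for p in bx]); print(P.round(3)); print([np.linalg.norm(P[i]-P[i-1]).round(3) for i in range(4)], P.mean(0))
def tri(a,b):
    o1,d1=ray(K,c,*a);o2,d2=ray(Ks,cs,*b); A=np.stack([d1,-d2],1); t=np.linalg.lstsq(A,o2-o1,rcond=None)[0]
    p,q=o1+t[0]*d1,o2+t[1]*d2; return ((p+q)/2).round(4),np.linalg.norm(p-q).round(4)
C1=lambda u,v:(260+u/2.3,110+v/2.9); C1s=lambda u,v:(235+(u-390)/2.8,80+v/3.05)
C2=lambda u,v:(140+u/2.8,110+v/2.8); C2s=lambda u,v:(160+(u-392)/3,195+v/3)
print("nozzle",tri(C1(232,405),C1s(714,265)))
print("handle top",tri(C2(119,343),C2s(732,205)))
print("pivot top",tri(C2(296,190),C2s(664,88)))
print("posts",onz(K,c,*C2(122,81),.118),onz(K,c,*C2(190,76),.118))
E
```

```text
cup [ 16  14  29  28 670] [200.1358209  157.84328358] [0.62318696 0.14628789 0.06      ]
[[ 0.668  0.262  0.056]
 [ 0.702  0.007  0.056]
 [ 0.471 -0.023  0.056]
 [ 0.439  0.227  0.056]]
[np.float64(0.232), np.float64(0.257), np.float64(0.233), np.float64(0.252)] [0.56997844 0.11809125 0.056     ]
nozzle (array([ 0.4171, -0.208 ,  0.1421]), np.float64(0.002))
handle top (array([0.4453, 0.1555, 0.1694]), np.float64(0.0055))
pivot top (array([0.5711, 0.037 , 0.0977]), np.float64(0.002))
posts [0.65240203 0.1727073  0.118     ] [0.65716546 0.12006723 0.118     ]
```

```bash
python3 -m handwheel '[{"z":-0.04},{"x":0.03,"y":-0.03,"z":-0.07,"wz":-5},{"x":0.06,"y":-0.058,"z":-0.07,"wz":-10},{"x":0.088,"y":-0.086,"z":-0.07,"wz":-15},{"x":0.116,"y":-0.113,"z":-0.07,"wz":-20},{"x":0.144,"y":-0.14,"z":-0.07,"wz":-25},{"x":0.172,"y":-0.167,"z":-0.07,"wz":-30},{"x":0.2,"y":-0.194,"z":-0.07,"wz":-35},{"x":0.228,"y":-0.221,"z":-0.07,"wz":-40},{"x":0.256,"y":-0.248,"z":-0.07,"wz":-43}]' 0.087 30
python3 - <<'E'
from h import *
s=ctrl.get_state();M=R.from_rotvec(s["tool_rot"]).as_matrix();print(s["joint_positions"].round(2),M.round(3).tolist())
print("shift",M.T@(np.array([.417,-.206,.30])-s["position"]))
E
```

```text
[ 1.21  0.32 -0.07  1.45  0.02  1.37 -0.06] [[0.932, 0.362, -0.001], [0.362, -0.932, 0.002], [-0.0, -0.002, -1.0]]
shift [ 0.31405849 -0.3065184  -0.07792755]invalid input at $[0]: expected keys x, y, z, wx, wy, wz
```

```bash
python3 -m handwheel '[{"x":0,"y":0,"z":-0.04,"wx":0,"wy":0,"wz":0},{"x":0.03,"y":-0.03,"z":-0.078,"wx":0,"wy":0,"wz":-5},{"x":0.06,"y":-0.058,"z":-0.078,"wx":0,"wy":0,"wz":-10},{"x":0.09,"y":-0.086,"z":-0.078,"wx":0,"wy":0,"wz":-15},{"x":0.116,"y":-0.113,"z":-0.078,"wx":0,"wy":0,"wz":-20},{"x":0.144,"y":-0.14,"z":-0.078,"wx":0,"wy":0,"wz":-25},{"x":0.172,"y":-0.167,"z":-0.078,"wx":0,"wy":0,"wz":-30},{"x":0.2,"y":-0.195,"z":-0.078,"wx":0,"wy":0,"wz":-35},{"x":0.228,"y":-0.222,"z":-0.078,"wx":0,"wy":0,"wz":-40},{"x":0.256,"y":-0.25,"z":-0.078,"wx":0,"wy":0,"wz":-43}]' 0.087 30
python3 - <<'E'
from h import *
s=ctrl.get_state();M=R.from_rotvec(s["tool_rot"]).as_matrix();print(s["joint_positions"].round(2),M.round(3).tolist())
print("shift",M.T@(np.array([.417,-.206,.30])-s["position"]))
E
```

```text
time: 0.93
position: [0.3838, -0.2781, 0.3003]
tool_rot: [2.657, 1.676, -0.001]
ft_force: [0.5, -0.1, 0.4]
grip_width: 1.001
grip_force: 0.0
[ 0.96 -0.07 -0.36  1.73 -0.03  1.48  0.15] [[0.431, 0.902, -0.0], [0.902, -0.431, -0.0], [-0.0, -0.0, -1.0]]
shift [ 0.07935408 -0.0010761   0.00024501]
```

```bash
python3 -m handwheel '[{"x":0.04,"y":-0.001,"z":0,"wx":0,"wy":0,"wz":0},{"x":0.079,"y":-0.001,"z":0,"wx":0,"wy":0,"wz":0},{"x":0.079,"y":-0.001,"z":0,"wx":0,"wy":0,"wz":0}]'
python3 - <<'E'
from h import *
im,K,c=keep("w1",grab("wrist")); print(K.round(1).tolist(),c.round(3).tolist(),ctrl.get_state()["position"], proj(K,c,[.417,-.206,.154]))
E
```

```text
time: 1.18
position: [0.4206, -0.1996, 0.3009]
tool_rot: [-2.649, -1.687, -0.005]
ft_force: [0.2, 0.6, 0.0]
grip_width: 0.999
grip_force: 0.0
[[332.9, 0.0, 285.9], [0.0, 332.9, 206.8], [0.0, 0.0, 1.0]] [[0.906, -0.406, -0.117, 0.452], [-0.423, -0.87, -0.254, -0.131], [0.001, 0.279, -0.96, 0.463], [0.0, 0.0, 0.0, 1.0]] [ 0.41872944 -0.20392265  0.30068313] [285.2544419  200.06071573]
```

View pics/w1.png

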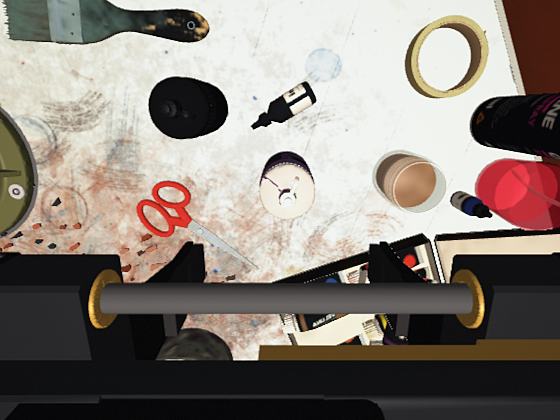

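The wrist view shows the bottle's white collar and shoulder at (287,187), nozzle at (288,197), with the jar at (412,182) and the black look-alike at (188,106) clear of it.

```bash
python3 - <<'E'
from h import *
im,K,c=load("w1")
print("nozzle",onz(K,c,288,197,.154))
m=((im.min(2)>150)).astype(np.uint8)*0
hsv=cv2.cvtColor(im,cv2.COLOR_RGB2HSV)
# collar top outer edge z=.112: left/right extents
g=im[140:230,240:335].astype(int); 
for v in (185,190,195): print(v,im[v,252:322:2].sum(1)//3)
for z in (.095,.112): print(z,onz(K,c,260,188,z),onz(K,c,314,188,z))
s=ctrl.get_state();M=R.from_rotvec(s["tool_rot"]).as_matrix();n=onz(K,c,288,197,.154)
print("shift",M.T@(np.array([n[0],n[1],.088])-s["position"]), s["position"])
E
```

```text
nozzle [ 0.42067052 -0.20436088  0.154     ]
185 [212 230 231 230 137 227 229 229 230 232 236 236 110 225 235 233 230 228
 232 224 233 247 246 235 236 235 235 234 233 233 229 225 244 242 242]
190 [225 230 234 225 217 227 228 229 231 233 233 233 236 195 112 122  29  30
  37 205 241 228 234 236 236 236 235 235 234 233 235 192 240 236 237]
195 [224 217 224 223 195 230 229 230 232 233 234 234 235 236  27 248 245 244
 244 242 246 125 225 238 236 236 236 235 235 234 237 193 233 227 231]
0.095 [ 0.39028948 -0.1954634   0.095     ] [ 0.44571807 -0.2213353   0.095     ]
0.112 [ 0.39316329 -0.19247155  0.112     ] [ 0.44603101 -0.21714813  0.112     ]
shift [0.00038452 0.00185803 0.21268397] [ 0.41872944 -0.20392265  0.30068313]
```

```bash
python3 -m handwheel '[{"x":0,"y":0.001,"z":0.04,"wx":0,"wy":0,"wz":0},{"x":0,"y":0.001,"z":0.08,"wx":0,"wy":0,"wz":0},{"x":0,"y":0.001,"z":0.12,"wx":0,"wy":0,"wz":0},{"x":0,"y":0.001,"z":0.15,"wx":0,"wy":0,"wz":0},{"x":0,"y":0.001,"z":0.18,"wx":0,"wy":0,"wz":0},{"x":0,"y":0.001,"z":0.20,"wx":0,"wy":0,"wz":0},{"x":0,"y":0.001,"z":0.213,"wx":0,"wy":0,"wz":0},{"x":0,"y":0.001,"z":0.213,"wx":0,"wy":0,"wz":0},{"x":0,"y":0.001,"z":0.213,"wx":0,"wy":0,"wz":0}]'
python3 -m handwheel '[{"x":0,"y":0,"z":0,"wx":0,"wy":0,"wz":0},{"x":0,"y":0,"z":0,"wx":0,"wy":0,"wz":0},{"x":0,"y":0,"z":0,"wx":0,"wy":0,"wz":0},{"x":0,"y":0,"z":0,"wx":0,"wy":0,"wz":0},{"x":0,"y":0,"z":0,"wx":0,"wy":0,"wz":0},{"x":0,"y":0,"z":0,"wx":0,"wy":0,"wz":0},{"x":0,"y":0,"z":0,"wx":0,"wy":0,"wz":0},{"x":0,"y":0,"z":0,"wx":0,"wy":0,"wz":0}]' 0.04 30
```

```text
time: 1.98
position: [0.4169, -0.2095, 0.087]
tool_rot: [-2.66, -1.668, 0.002]
ft_force: [0.3, -0.3, 0.2]
grip_width: 0.997
grip_force: 0.0
time: 2.65
position: [0.4178, -0.209, 0.0881]
tool_rot: [2.661, 1.67, -0.001]
ft_force: [-2.4, 1.7, 5.7]
grip_width: 0.684
grip_force: 28.6
```

```bash
python3 -m handwheel '[{"x":0,"y":0,"z":-0.01,"wx":0,"wy":0,"wz":0},{"x":0,"y":0,"z":-0.03,"wx":0,"wy":0,"wz":0},{"x":0,"y":0,"z":-0.06,"wx":0,"wy":0,"wz":0},{"x":0,"y":0.01,"z":-0.09,"wx":0,"wy":0,"wz":0},{"x":0,"y":0.02,"z":-0.12,"wx":0,"wy":0,"wz":0},{"x":0,"y":0.03,"z":-0.15,"wx":0,"wy":0,"wz":0},{"x":0,"y":0.04,"z":-0.18,"wx":0,"wy":0,"wz":0},{"x":0,"y":0.05,"z":-0.20,"wx":0,"wy":0,"wz":0},{"x":0,"y":0.05,"z":-0.20,"wx":0,"wy":0,"wz":0}]' - 40
python3 -m handwheel '[{"x":0,"y":0,"z":0,"wx":-4,"wy":0,"wz":0},{"x":0,"y":0,"z":0,"wx":-9,"wy":0,"wz":0},{"x":0,"y":0,"z":0,"wx":-14,"wy":0,"wz":0},{"x":0,"y":0,"z":0,"wx":-20,"wy":0,"wz":0},{"x":0,"y":0,"z":0,"wx":-26,"wy":0,"wz":0},{"x":0,"y":0,"z":0,"wx":-32,"wy":0,"wz":0},{"x":0,"y":0,"z":0,"wx":-38,"wy":0,"wz":0},{"x":0,"y":0,"z":0,"wx":-42,"wy":0,"wz":0},{"x":0,"y":0,"z":0,"wx":-45,"wy":0,"wz":0},{"x":0,"y":0,"z":0,"wx":-45,"wy":0,"wz":0}]'
python3 - <<'E'
from h import *
s=ctrl.get_state();M=R.from_rotvec(s["tool_rot"]).as_matrix();print(s["joint_positions"].round(2),np.degrees(np.arccos(-M[2,2])),s["position"])
E
```

```text
time: 3.4
position: [0.4663, -0.232, 0.2924]
tool_rot: [2.654, 1.667, 0.008]
ft_force: [0.7, -0.2, -0.6]
grip_width: 0.676
grip_force: 37.9
time: 4.23
position: [0.4792, -0.2322, 0.2428]
tool_rot: [2.282, 1.44, 0.344]
ft_force: [-1.6, 1.5, -1.2]
grip_width: 0.676
grip_force: 38.3
[ 0.66 -0.3  -0.24  2.12 -0.06  0.83 -0.01] 28.111180285646086 [ 0.47921837 -0.2322339   0.24281115]
```

```bash
python3 - <<'E'
from h import *
s=ctrl.get_state();M=R.from_rotvec(s["tool_rot"]).as_matrix()
print(M.T@np.array([.11,.13,.05]))
E
```

```text
[ 0.16416178  0.06227703 -0.02593226]
```

```bash
python3 -m handwheel '[{"x":0.02,"y":0.008,"z":-0.003,"wx":0,"wy":0,"wz":0},{"x":0.05,"y":0.019,"z":-0.008,"wx":0,"wy":0,"wz":0},{"x":0.08,"y":0.03,"z":-0.013,"wx":-3,"wy":0,"wz":0},{"x":0.11,"y":0.042,"z":-0.018,"wx":-6,"wy":0,"wz":0},{"x":0.14,"y":0.053,"z":-0.023,"wx":-9,"wy":0,"wz":0},{"x":0.164,"y":0.062,"z":-0.026,"wx":-12,"wy":0,"wz":0},{"x":0.164,"y":0.062,"z":-0.026,"wx":-15,"wy":0,"wz":0},{"x":0.164,"y":0.062,"z":-0.026,"wx":-17,"wy":0,"wz":0},{"x":0.164,"y":0.062,"z":-0.026,"wx":-17,"wy":0,"wz":0}]'
python3 - <<'E'
from h import *
s=ctrl.get_state();M=R.from_rotvec(s["tool_rot"]).as_matrix();print(s["joint_positions"].round(2),np.degrees(np.arccos(-M[2,2])),s["position"])
E
```

```text
time: 4.98
position: [0.5901, -0.1068, 0.2981]
tool_rot: [2.047, 1.283, 0.533]
ft_force: [-0.7, -0.8, -1.5]
grip_width: 0.676
grip_force: 38.3
[ 0.13 -0.3  -0.19  2.14  0.53  0.65 -0.84] 45.40987348975249 [ 0.5900794  -0.10681869  0.29814142]
```

```bash
python3 -m handwheel '[{"x":0,"y":0,"z":0,"wx":0,"wy":0,"wz":0},{"x":0,"y":0,"z":0,"wx":0,"wy":0,"wz":0},{"x":0,"y":0,"z":0,"wx":0,"wy":0,"wz":0},{"x":0,"y":0,"z":0,"wx":0,"wy":0,"wz":0},{"x":0,"y":0,"z":0,"wx":0,"wy":0,"wz":0},{"x":0,"y":0,"z":0,"wx":0,"wy":0,"wz":0}]'
python3 - <<'E'
from h import *
a=cv2.resize(grab("scene")[0][60:270,180:460],(800,600),interpolation=3);save("tilt",a)
s=ctrl.get_state();M=R.from_rotvec(s["tool_rot"]).as_matrix();print(s["position"],M.round(3).tolist())
E
```

```text
time: 5.48
position: [0.5919, -0.1077, 0.3014]
tool_rot: [2.046, 1.279, 0.538]
ft_force: [0.8, 0.3, -2.0]
grip_width: 0.679
grip_force: 38.3
[ 0.59196501 -0.10752193  0.30137651] [[0.438, 0.629, 0.642], [0.899, -0.306, -0.313], [0.0, 0.714, -0.7]]
```

View pics/tilt.png

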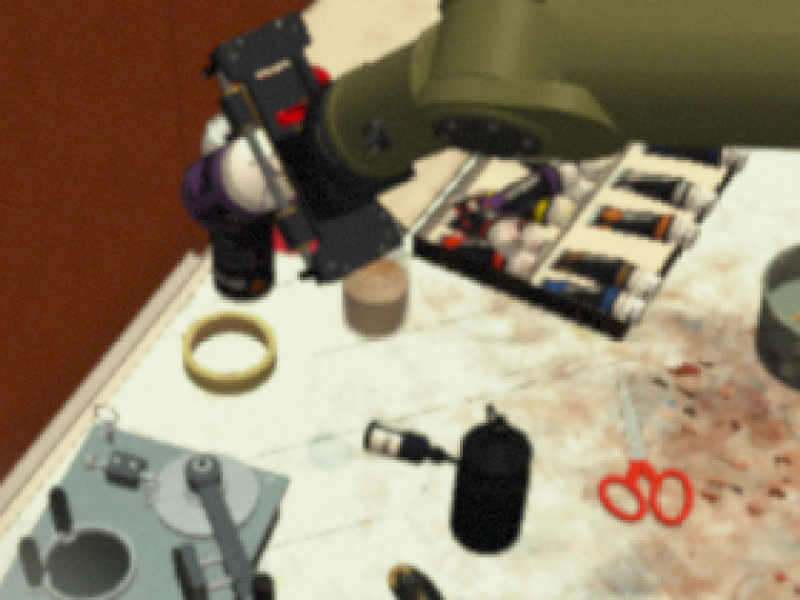

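The picture shows the bottle (230,190) held tipped about 45° in the gripper. The other things haven't moved. Next I bring it upright and carry it towards the cup.

```bash
python3 - <<'E'
from h import *
s=ctrl.get_state();M=R.from_rotvec(s["tool_rot"]).as_matrix()
print(M.T@(np.array([.60,-.05,.33])-s["position"]))
E
```

```text
[ 0.05523602  0.00787533 -0.03285725]
```

```bash
python3 -m handwheel '[{"x":0.01,"y":0.001,"z":-0.006,"wx":4,"wy":0,"wz":0},{"x":0.02,"y":0.002,"z":-0.012,"wx":9,"wy":0,"wz":0},{"x":0.03,"y":0.004,"z":-0.018,"wx":15,"wy":0,"wz":0},{"x":0.04,"y":0.006,"z":-0.024,"wx":21,"wy":0,"wz":0},{"x":0.05,"y":0.007,"z":-0.03,"wx":27,"wy":0,"wz":0},{"x":0.055,"y":0.008,"z":-0.033,"wx":33,"wy":0,"wz":0},{"x":0.055,"y":0.008,"z":-0.033,"wx":38,"wy":0,"wz":0},{"x":0.055,"y":0.008,"z":-0.033,"wx":42,"wy":0,"wz":0},{"x":0.055,"y":0.008,"z":-0.033,"wx":45.5,"wy":0,"wz":0},{"x":0.055,"y":0.008,"z":-0.033,"wx":45.5,"wy":0,"wz":0}]'
python3 - <<'E'
from h import *
s=ctrl.get_state();M=R.from_rotvec(s["tool_rot"]).as_matrix();print(s["joint_positions"].round(2),M.round(3).tolist())
print(M.T@(np.array([.622,.146,.27])-s["position"]))
E
```

```text
time: 6.37
position: [0.6019, -0.0516, 0.3284]
tool_rot: [-2.665, -1.664, 0.002]
ft_force: [0.1, -0.1, -3.0]
grip_width: 0.677
grip_force: 38.2
[ 0.08  0.2  -0.05  1.4   0.01  1.55 -0.42] [[0.439, 0.899, -0.001], [0.899, -0.439, -0.0], [-0.001, -0.001, -1.0]]
[ 0.18644002 -0.06858509  0.05834344]
```

```bash
python3 -m handwheel '[{"x":0.02,"y":-0.007,"z":0.0,"wx":0,"wy":0,"wz":0},{"x":0.05,"y":-0.018,"z":0.0,"wx":0,"wy":0,"wz":0},{"x":0.08,"y":-0.029,"z":0.01,"wx":0,"wy":0,"wz":0},{"x":0.11,"y":-0.04,"z":0.02,"wx":0,"wy":0,"wz":0},{"x":0.14,"y":-0.051,"z":0.03,"wx":0,"wy":0,"wz":0},{"x":0.165,"y":-0.06,"z":0.045,"wx":0,"wy":0,"wz":0},{"x":0.186,"y":-0.068,"z":0.058,"wx":0,"wy":0,"wz":0},{"x":0.186,"y":-0.068,"z":0.058,"wx":0,"wy":0,"wz":0},{"x":0.186,"y":-0.068,"z":0.058,"wx":0,"wy":0,"wz":0},{"x":0.186,"y":-0.068,"z":0.058,"wx":0,"wy":0,"wz":0}]'
python3 - <<'E'
from h import *
keep("w2",grab("wrist"));keep("t2",grab("top"));keep("s2",grab("scene"))
a=load("w2")[0][100:310,180:400];a=cv2.resize(a,(420,400),interpolation=3)
b=load("s2")[0][120:280,160:310];b=cv2.resize(b,(375,400),interpolation=3);save("c2",np.hstack([a,b]))
s,K,c=load("scene");m=(s.max(2)<75).astype(np.uint8);m=cv2.morphologyEx(m,cv2.MORPH_OPEN,np.ones((7,7)))
n,l,st,ce=cv2.connectedComponentsWithStats(m[235:285,180:245])
for i in range(1,n): print(st[i],ce[i]+[180,235],onz(K,c,*(ce[i]+[180,235]),.059))
print(ctrl.get_state()["position"])
E
```

```text
time: 7.2
position: [0.6202, 0.147, 0.2725]
tool_rot: [2.66, 1.666, 0.003]
ft_force: [0.5, -0.7, -2.8]
grip_width: 0.676
grip_force: 38.2
[ 25  12  19  17 269] [214.23791822 254.76951673] [0.61946626 0.13157625 0.059     ]
[0.62055932 0.14622946 0.27311247]
```

View pics/c2.png

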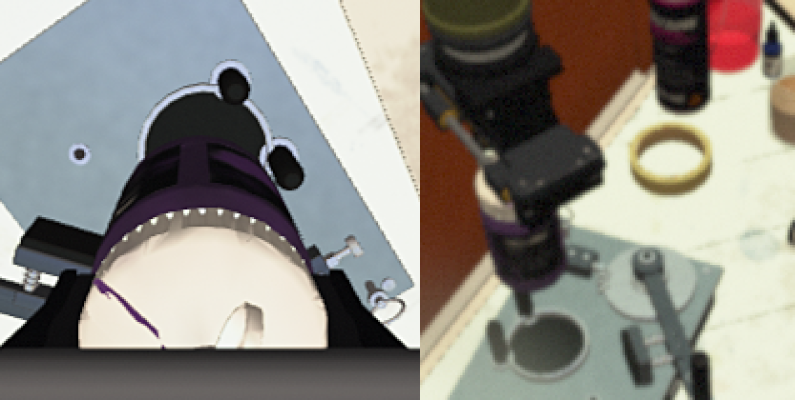

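The left half (wrist) shows the bottle upright in the fingers: collar front bottom edge at crop (205,207), base edge at (200,138), and the cup ring arc behind it from (140,150) over (200,90) to (272,140). The right half (scene) shows it hanging above and behind the cup (545,342), with the clamp arm open.

```bash
python3 - <<'E'
from h import *
im,K,c=load("w2"); s=ctrl.get_state();M=R.from_rotvec(s["tool_rot"]).as_matrix();p=np.array(s["position"])
f=lambda x,y:(180+x*220/420,100+y*210/400)
bz=p[2]-.0875
for (x,y),h,r in(((205,209),.095,.030),((205,228),.112,.030),((200,138),0,.0325)):
    q=onz(K,c,*f(x,y),bz+h)-M[:,0]*r; print("bottle x offset from TCP",h,(M.T@(q-p))[:2])
pts=np.array([onz(K,c,*f(x,y),.066)[:2] for x,y in((143,150),(152,120),(170,102),(198,89),(212,90),(255,112),(268,132))])
from scipy.optimize import least_squares
r=least_squares(lambda t:np.hypot(*(pts-t).T)-.0375,[.62,.146]);print("cup wrist",r.x,r.fun.round(4))
t,Kt,ct=load("top");S,Ks,cs=load("scene")
print("scene cup",onz(Ks,cs,211,257.3,.066),"top cup ring",onz(Kt,ct,140+169.5/2.8,110+135/2.8,.066))
# check TCP vs fingers with top
E
```

```text
bottle x offset from TCP 0.095 [ 1.79993515e-04 -1.10927370e-05]
bottle x offset from TCP 0.112 [ 8.43082789e-04 -8.72825998e-05]
bottle x offset from TCP 0 [-0.00181313 -0.00157935]
cup wrist [0.62283966 0.14438512] [ 0.0002  0.0001 -0.0004  0.0006 -0.0002 -0.0004  0.0005]
scene cup [0.61902615 0.14512823 0.066     ] top cup ring [0.62109601 0.14422455 0.066     ]
```

```bash
python3 -m handwheel '[{"x":-0.001,"y":0.002,"z":0.02,"wx":0,"wy":0,"wz":0},{"x":-0.001,"y":0.002,"z":0.05,"wx":0,"wy":0,"wz":0},{"x":-0.001,"y":0.002,"z":0.075,"wx":0,"wy":0,"wz":0},{"x":-0.001,"y":0.002,"z":0.095,"wx":0,"wy":0,"wz":0},{"x":-0.001,"y":0.002,"z":0.106,"wx":0,"wy":0,"wz":0},{"x":-0.001,"y":0.002,"z":0.106,"wx":0,"wy":0,"wz":0},{"x":-0.001,"y":0.002,"z":0.106,"wx":0,"wy":0,"wz":0}]'
python3 - <<'E'
from h import *
keep("w3",grab("wrist"));keep("s3",grab("scene"))
a=load("w3")[0][100:310,180:400];a=cv2.resize(a,(420,400),interpolation=3)
b=load("s3")[0][170:300,160:290];b=cv2.resize(b,(375,400),interpolation=3);save("c3",np.hstack([a,b]))
print(ctrl.get_state()["position"],ctrl.get_state()["tool_rot"])
E
```

```text
time: 7.93
position: [0.6217, 0.1457, 0.1666]
tool_rot: [2.661, 1.667, 0.002]
ft_force: [0.5, -0.5, -1.6]
grip_width: 0.674
grip_force: 38.2
[0.62264155 0.14634416 0.16812795] [2.66026887 1.666961   0.00639781]
```

View pics/c3.png

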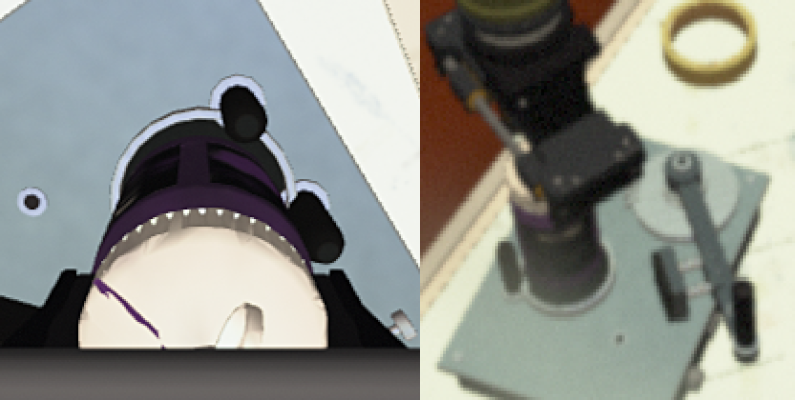

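Left (wrist): the bottle base edge at (200,138) sits inside the ring arc, inner edge about (195,121), from (121,185) to (287,195). Right (scene): the bottle is over the ring, just above the rim. I'll fit the ring once more.

```bash
python3 - <<'E'
from h import *
from scipy.optimize import least_squares
im,K,c=load("w3"); s=ctrl.get_state();M=R.from_rotvec(s["tool_rot"]).as_matrix();p=np.array(s["position"])
f=lambda x,y:(180+x*220/420,100+y*210/400)
g=im.astype(int).sum(2)//3
# inner edge along rays from seed f(200,190) upward at angles: bright ring then to dark
u0,v0=f(205,200); P=[]
for a in np.radians(np.r_[185:250:5, 300:345:5]):
    pr=[g[int(round(v0+k*np.sin(a))),int(round(u0+k*np.cos(a)))] for k in range(15,75)]
    w=[i for i,x in enumerate(pr) if x>190]
    if w: i=w[0]; P.append((u0+(15+i-.5)*np.cos(a),v0+(15+i-.5)*np.sin(a)))
q=np.array([onz(K,c,*x,.066)[:2] for x in P])
r=least_squares(lambda t:np.hypot(*(q-t).T)-.0365,[.62,.146],loss="soft_l1",f_scale=.001);print("cup",r.x,(np.hypot(*(q-r.x).T)-.0365).round(4))
b=onz(K,c,*f(200,138),p[2]-.0875)-M[:,0]*.0325
print("bottle",b,"tcp",p,"cup-tcp tool",M.T[:2,:2]@(r.x-p[:2]),"cup-bottle", M.T[:2,:2]@(r.x-b[:2]))
E
```

```text
cup [0.62246043 0.14628678] [ 0.0005  0.0004  0.0004 -0.0004  0.0004  0.0004  0.0004 -0.0003 -0.0002
 -0.0009  0.     -0.0007 -0.0005  0.0112  0.0003 -0.0004  0.0004  0.0005
 -0.0003 -0.0002]
bottle [0.62020693 0.14416784 0.08055355] tcp [0.62264155 0.14634416 0.16812795] cup-tcp tool [-0.00013062 -0.00013797] cup-bottle [0.00288959 0.00110377]
```

```bash
python3 -m handwheel '[{"x":0.001,"y":0,"z":0.006,"wx":0,"wy":0,"wz":0},{"x":0.001,"y":0,"z":0.012,"wx":0,"wy":0,"wz":0},{"x":0.001,"y":0,"z":0.016,"wx":0,"wy":0,"wz":0},{"x":0.001,"y":0,"z":0.018,"wx":0,"wy":0,"wz":0},{"x":0.001,"y":0,"z":0.018,"wx":0,"wy":0,"wz":0}]'
python3 -c "
from h import *
s=ctrl.get_state();print(s['position'],s['ft_force'])"
```

```text
time: 8.45
position: [0.6213, 0.1471, 0.147]
tool_rot: [2.661, 1.669, -0.001]
ft_force: [0.1, 0.5, -1.7]
grip_width: 0.68
grip_force: 38.2
[0.62125215 0.14707421 0.14703393] [ 0.14604093  0.4523084  -1.7190828 ]
```

```bash
for i in 1 2; do python3 -m handwheel '[{"x":0,"y":0,"z":0.001,"wx":0,"wy":0,"wz":0},{"x":0,"y":0,"z":0.001,"wx":0,"wy":0,"wz":0},{"x":0,"y":0,"z":0.001,"wx":0,"wy":0,"wz":0}]' | egrep "pos|ft"; done
```

```text
position: [0.6219, 0.1472, 0.1471]
ft_force: [-0.2, -0.2, -2.4]
position: [0.622, 0.1472, 0.1462]
ft_force: [0.5, 0.4, -1.2]
```

```bash
for i in 1 2 3; do python3 -m handwheel '[{"x":0,"y":0,"z":0.001,"wx":0,"wy":0,"wz":0},{"x":0,"y":0,"z":0.001,"wx":0,"wy":0,"wz":0},{"x":0,"y":0,"z":0.001,"wx":0,"wy":0,"wz":0}]' | egrep "pos|ft"; done
```

```text
position: [0.6221, 0.1474, 0.1462]
ft_force: [-2.5, -0.2, 5.7]
position: [0.6222, 0.1475, 0.1461]
ft_force: [-3.7, -0.6, 9.7]
position: [0.6223, 0.1477, 0.1461]
ft_force: [-3.7, 0.1, 13.3]
```

Contact came at TCP z 0.146, so the base is at 0.058 on the mat and not on the rim. I ease off and let go.

```bash
python3 -m handwheel '[{"x":0,"y":0,"z":-0.002,"wx":0,"wy":0,"wz":0},{"x":0,"y":0,"z":-0.002,"wx":0,"wy":0,"wz":0}]' | egrep "pos|ft"
python3 -m handwheel '[{"x":0,"y":0,"z":0,"wx":0,"wy":0,"wz":0},{"x":0,"y":0,"z":0,"wx":0,"wy":0,"wz":0},{"x":0,"y":0,"z":0,"wx":0,"wy":0,"wz":0},{"x":0,"y":0,"z":0,"wx":0,"wy":0,"wz":0},{"x":0,"y":0,"z":0,"wx":0,"wy":0,"wz":0},{"x":0,"y":0,"z":0,"wx":0,"wy":0,"wz":0}]' 0.087
python3 -m handwheel '[{"x":0,"y":0,"z":-0.02,"wx":0,"wy":0,"wz":0},{"x":0,"y":0,"z":-0.05,"wx":0,"wy":0,"wz":0},{"x":0,"y":0,"z":-0.09,"wx":0,"wy":0,"wz":0},{"x":0,"y":0,"z":-0.12,"wx":0,"wy":0,"wz":0},{"x":0,"y":0,"z":-0.14,"wx":0,"wy":0,"wz":0},{"x":0,"y":0,"z":-0.14,"wx":0,"wy":0,"wz":0}]'
python3 - <<'E'
from h import *
s=ctrl.get_state();M=R.from_rotvec(s["tool_rot"]).as_matrix()
# handle top estimate
th=np.radians(136.8)
print("toolx az",np.degrees(np.arctan2(M[1,0],M[0,0])),"y az",np.degrees(np.arctan2(M[1,1],M[0,1])),s["joint_positions"].round(2))
print("shift",M.T@(np.array([.4455,.154,.285])-s["position"]))
keep("w4",grab("wrist"))
E
```

```text
position: [0.6223, 0.1475, 0.1462]
ft_force: [0.1, -1.0, 5.7]
time: 10.37
position: [0.6217, 0.1471, 0.1445]
tool_rot: [2.661, 1.668, 0.0]
ft_force: [-0.2, 0.5, 0.1]
grip_width: 0.977
grip_force: 0.0
time: 10.87
position: [0.6239, 0.148, 0.2911]
tool_rot: [2.658, 1.667, 0.016]
ft_force: [1.3, -0.8, 1.0]
grip_width: 1.0
grip_force: 0.0
toolx az 64.16691164904353 y az -25.83626870881405 [-0.15  0.28 -0.16  1.37  0.05  1.48 -0.76]
shift [-0.07238669 -0.16323353  0.00425305]
```

```bash
python3 -m handwheel '[{"x":-0.015,"y":-0.034,"z":0.0,"wx":0,"wy":0,"wz":4},{"x":-0.03,"y":-0.068,"z":0.0,"wx":0,"wy":0,"wz":8},{"x":-0.045,"y":-0.10,"z":0.0,"wx":0,"wy":0,"wz":12},{"x":-0.06,"y":-0.13,"z":0.0,"wx":0,"wy":0,"wz":15},{"x":-0.072,"y":-0.163,"z":0.004,"wx":0,"wy":0,"wz":17},{"x":-0.072,"y":-0.163,"z":0.004,"wx":0,"wy":0,"wz":17},{"x":-0.072,"y":-0.163,"z":0.004,"wx":0,"wy":0,"wz":17}]'
python3 - <<'E'
from h import *
im,K,c=keep("w5",grab("wrist"));print(ctrl.get_state()["position"],proj(K,c,[.4455,.154,.168]),c[:3,3])
a=cv2.resize(im[60:310,100:480],(530,350),interpolation=3);b=cv2.resize(grab("scene")[0][170:310,160:270],(270,350),interpolation=3);save("c5",np.hstack([a,b]))
E
```

```text
time: 11.5
position: [0.4416, 0.1534, 0.2795]
tool_rot: [2.877, 1.259, -0.001]
ft_force: [1.0, -0.4, -0.5]
grip_width: 1.002
grip_force: 0.0
[0.44303876 0.15318654 0.27989002] [288.34417747 198.6418013 ] [0.49361062 0.20971072 0.44124468]
```

View pics/c5.png

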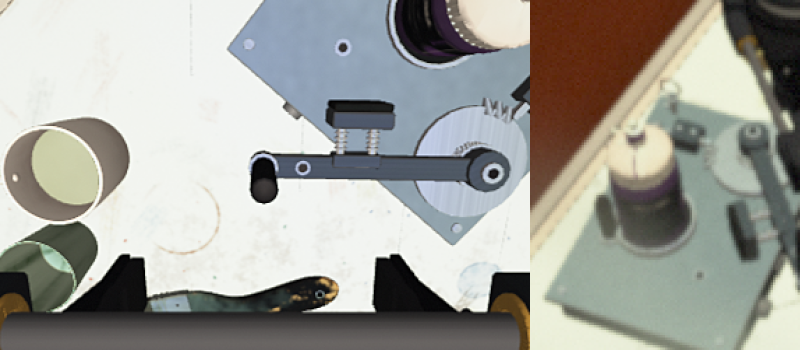

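The wrist view shows the arm open: handle foot at crop (262,160), top at (264,191), pivot bolt at (492,173). The scene view shows the bottle standing upright in the cup.

```bash
python3 - <<'E'
from h import *
im,K,c=load("w5");f=lambda x,y:(100+x*380/530,60+y*250/350)
h=onz(K,c,*f(264,191),.168);p=onz(K,c,*f(492,173),.10);ft=onz(K,c,*f(262.5,161),.099)
print("handle",h,"foot",ft,"pivot",p,np.linalg.norm((h-p)[:2]))
d=h-p;a0=np.degrees(np.arctan2(d[1],d[0]));print("az",a0)
s=ctrl.get_state();M=R.from_rotvec(s["tool_rot"]).as_matrix();print("yaz",np.degrees(np.arctan2(M[1,1],M[0,1])))
print("shift",M.T@(np.array([h[0],h[1],.131])-s["position"]),s["joint_positions"].round(2))
E
```

```text
handle [0.44740051 0.15489022 0.168     ] foot [0.45052297 0.15881637 0.099     ] pivot [0.57117375 0.03520757 0.1       ] 0.17217360695313255
az 135.9626017544331
yaz -42.83594959539294
shift [0.00379659 0.00118586 0.14907354] [-0.18 -0.08 -0.19  1.78 -0.01  1.44 -1.12]
```

```bash
python3 -m handwheel '[{"x":0.004,"y":0.001,"z":0.04,"wx":0,"wy":0,"wz":0},{"x":0.004,"y":0.001,"z":0.07,"wx":0,"wy":0,"wz":0},{"x":0.004,"y":0.001,"z":0.10,"wx":0,"wy":0,"wz":0},{"x":0.004,"y":0.001,"z":0.125,"wx":0,"wy":0,"wz":0},{"x":0.004,"y":0.001,"z":0.147,"wx":0,"wy":0,"wz":0},{"x":0.004,"y":0.001,"z":0.147,"wx":0,"wy":0,"wz":0},{"x":0.004,"y":0.001,"z":0.147,"wx":0,"wy":0,"wz":0}]'
python3 -m handwheel '[{"x":0,"y":0,"z":0,"wx":0,"wy":0,"wz":0},{"x":0,"y":0,"z":0,"wx":0,"wy":0,"wz":0},{"x":0,"y":0,"z":0,"wx":0,"wy":0,"wz":0},{"x":0,"y":0,"z":0,"wx":0,"wy":0,"wz":0},{"x":0,"y":0,"z":0,"wx":0,"wy":0,"wz":0},{"x":0,"y":0,"z":0,"wx":0,"wy":0,"wz":0},{"x":0,"y":0,"z":0,"wx":0,"wy":0,"wz":0},{"x":0,"y":0,"z":0,"wx":0,"wy":0,"wz":0},{"x":0,"y":0,"z":0,"wx":0,"wy":0,"wz":0},{"x":0,"y":0,"z":0,"wx":0,"wy":0,"wz":0}]' 0.005 55
python3 -c "
from h import *
s=ctrl.get_state();print(s['position'],s['ft_force'],s['grip_width']*87)"
```

```text
time: 12.18
position: [0.4471, 0.1551, 0.1326]
tool_rot: [2.879, 1.256, -0.004]
ft_force: [0.7, 0.2, 1.0]
grip_width: 0.998
grip_force: 0.0
time: 13.02
position: [0.4471, 0.1556, 0.1338]
tool_rot: [2.878, 1.257, 0.001]
ft_force: [-0.3, -0.1, 0.1]
grip_width: 0.324
grip_force: 0.0
[0.44713701 0.15563874 0.13375066] [-0.31959004 -0.11748063  0.13708797] 28.218212433015818
```

```bash
python3 -m handwheel '[{"x":0,"y":0,"z":0,"wx":0,"wy":0,"wz":0},{"x":0,"y":0,"z":0,"wx":0,"wy":0,"wz":0},{"x":0,"y":0,"z":0,"wx":0,"wy":0,"wz":0},{"x":0,"y":0,"z":0,"wx":0,"wy":0,"wz":0},{"x":0,"y":0,"z":0,"wx":0,"wy":0,"wz":0}]' 
python3 -m handwheel '[{"x":0.006,"y":0,"z":0,"wx":0,"wy":0,"wz":2},{"x":0.012,"y":0.0005,"z":0,"wx":0,"wy":0,"wz":4},{"x":0.018,"y":0.001,"z":0,"wx":0,"wy":0,"wz":6},{"x":0.024,"y":0.0015,"z":0,"wx":0,"wy":0,"wz":8},{"x":0.024,"y":0.0015,"z":0,"wx":0,"wy":0,"wz":8},{"x":0.024,"y":0.0015,"z":0,"wx":0,"wy":0,"wz":8}]' 
python3 - <<'E'
from h import *
s=ctrl.get_state();M=R.from_rotvec(s["tool_rot"]).as_matrix();d=s["position"]-np.array([.571,.036,0])
print("angle moved",135.9-np.degrees(np.arctan2(d[1],d[0])),np.hypot(d[0],d[1]),"F tool",M.T@s["ft_force"])
E
```

```text
time: 13.43
position: [0.4473, 0.1556, 0.1337]
tool_rot: [2.878, 1.257, 0.002]
ft_force: [0.3, -0.7, -0.5]
grip_width: 0.191
grip_force: 55.0
time: 13.93
position: [0.4632, 0.1705, 0.1337]
tool_rot: [2.957, 1.052, -0.006]
ft_force: [-3.2, -4.3, 2.8]
grip_width: 0.194
grip_force: 55.0
angle moved 7.18519282833725 0.17239336471031316 F tool [-5.2657138   1.31695999 -2.72979798]
```

```bash
python3 -m handwheel '[{"x":0.009,"y":0,"z":0,"wx":0,"wy":0,"wz":3},{"x":0.018,"y":0.001,"z":0,"wx":0,"wy":0,"wz":6},{"x":0.0267,"y":0.002,"z":0,"wx":0,"wy":0,"wz":9},{"x":0.0356,"y":0.0037,"z":0,"wx":0,"wy":0,"wz":12},{"x":0.0443,"y":0.0058,"z":0,"wx":0,"wy":0,"wz":15},{"x":0.0528,"y":0.0084,"z":0,"wx":0,"wy":0,"wz":18},{"x":0.0613,"y":0.0114,"z":0,"wx":0,"wy":0,"wz":21},{"x":0.0696,"y":0.0148,"z":0,"wx":0,"wy":0,"wz":24},{"x":0.0696,"y":0.0148,"z":0,"wx":0,"wy":0,"wz":24}]' 
python3 - <<'E'
from h import *
s=ctrl.get_state();M=R.from_rotvec(s["tool_rot"]).as_matrix();d=s["position"]-np.array([.571,.036,0])
print("angle moved",135.9-np.degrees(np.arctan2(d[1],d[0])),np.hypot(d[0],d[1]),"F tool",M.T@s["ft_force"],s["joint_positions"].round(2))
E
```

```text
time: 14.68
position: [0.5291, 0.2051, 0.1338]
tool_rot: [3.114, 0.412, 0.003]
ft_force: [-0.0, 0.7, 0.1]
grip_width: 0.061
grip_force: 0.0
angle moved 31.97090009579952 0.1742318892282241 F tool [ 0.16173399 -0.70684227 -0.14308174] [-0.25  0.21 -0.19  1.77  0.04  1.16 -1.76]
```

The handle slipped out of the pads and the fingers shut empty. I'll find where the arm is now, then push with the bar nested between nearly shut fingers.

```bash
python3 -m handwheel '[{"x":0,"y":0,"z":-0.03,"wx":0,"wy":0,"wz":0},{"x":-0.03,"y":0,"z":-0.065,"wx":0,"wy":0,"wz":0},{"x":-0.06,"y":0,"z":-0.10,"wx":0,"wy":0,"wz":0},{"x":-0.09,"y":0,"z":-0.13,"wx":0,"wy":0,"wz":0},{"x":-0.11,"y":0,"z":-0.145,"wx":0,"wy":0,"wz":0},{"x":-0.11,"y":0,"z":-0.145,"wx":0,"wy":0,"wz":0},{"x":-0.11,"y":0,"z":-0.145,"wx":0,"wy":0,"wz":0}]' 0.01 40
python3 - <<'E'
from h import *
im,K,c=keep("w6",grab("wrist"));s=ctrl.get_state();print(s["position"],s["joint_positions"].round(2))
a=cv2.resize(im[0:310],(530,293),interpolation=3);b=cv2.resize(grab("top")[0][110:250,140:280],(270,293),interpolation=3);save("c6",np.hstack([a,b]))
E
```

```text
time: 15.27
position: [0.4213, 0.1761, 0.2807]
tool_rot: [3.114, 0.417, 0.009]
ft_force: [-0.0, -0.4, -0.2]
grip_width: 0.116
grip_force: 0.0
[0.42139613 0.17592333 0.27908545] [-0.24 -0.11 -0.2   1.81 -0.02  1.44 -1.74]
```

View pics/c6.png

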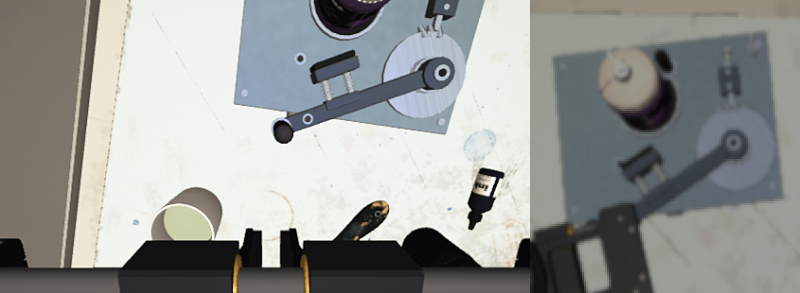

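Wrist crop: handle top at (284,133), pivot at (442,72). The arm has caught at an early click. The bottle still stands in the cup.

```bash
python3 - <<'E'
from h import *
im,K,c=load("w6");f=lambda x,y:(x*560/530,y*310/293)
h=onz(K,c,*f(284,133),.168);p=onz(K,c,*f(442,72),.10);P=np.array([.571,.036,0])
d=(h-P)[:2];a=np.arctan2(d[1],d[0]);print("handle",h,"pivot",p,np.hypot(*d),"theta",np.radians(135.9)-a,np.degrees(a))
P=(P+p)/2 if 0 else P
H=P[:2]+.170*np.array([np.cos(a),np.sin(a)]); t=np.array([np.sin(a),-np.cos(a)])
s=ctrl.get_state();M=R.from_rotvec(s["tool_rot"]).as_matrix();yaz=np.degrees(np.arctan2(M[1,1],M[0,1]))
print("wz needed",yaz-(np.degrees(a)-180)); tgt=H-t*.032
print("start push",tgt,"shift",M.T@(np.r_[tgt,.133]-s["position"]),"push dir",t)
E
```

```text
handle [0.47522632 0.17797319 0.168     ] pivot [0.5717193  0.03517014 0.1       ] 0.17125707025713607 theta 0.20763822811214228 124.00320586359962
wz needed -18.79642911221751
start push [0.44940112 0.15903541] shift [0.02258003 0.02332579 0.14504093] push dir [0.82900628 0.55923929]
```

```bash
python3 -m handwheel '[{"x":0.01,"y":0.012,"z":0.02,"wx":0,"wy":0,"wz":-6},{"x":0.0225,"y":0.0235,"z":0.05,"wx":0,"wy":0,"wz":-12},{"x":0.0225,"y":0.0235,"z":0.085,"wx":0,"wy":0,"wz":-19},{"x":0.0225,"y":0.0235,"z":0.12,"wx":0,"wy":0,"wz":-19},{"x":0.0225,"y":0.0235,"z":0.147,"wx":0,"wy":0,"wz":-19},{"x":0.0225,"y":0.0235,"z":0.147,"wx":0,"wy":0,"wz":-19},{"x":0.0225,"y":0.0235,"z":0.147,"wx":0,"wy":0,"wz":-19},{"x":0.0225,"y":0.0235,"z":0.147,"wx":0,"wy":0,"wz":-19}]' 0.01 40
cat > st.py <<'E'
from h import *
s=ctrl.get_state();M=R.from_rotvec(s["tool_rot"]).as_matrix();P=np.array([.5712,.0355,s["position"][2]])
d=M.T@(s["position"]-P)
ang=np.degrees(np.arctan2(M[1,1],M[0,1]));h=s["position"]+M[:,0]*.017-P
print("tool rel pivot (x,y)",d[:2].round(4),"yaw theta",(135.9-(ang+180)).round(2),"handle theta if nested",np.radians(135.9)-np.arctan2(h[1],h[0]),np.hypot(h[0],h[1]),"F tool",(M.T@s["ft_force"]).round(1),s["position"].round(4),s["joint_positions"].round(2))
E
python3 st.py
```

```text
time: 16.03
position: [0.4504, 0.1595, 0.1325]
tool_rot: [3.002, 0.923, 0.002]
ft_force: [-0.1, -0.4, 0.7]
grip_width: 0.115
grip_force: 0.0
tool rel pivot (x,y) [-0.0303 -0.1704] yaw theta 11.72 handle theta if nested 0.12683717735287603 0.17094070919593235 F tool [-0.3  0.3 -0.7] [0.4504 0.1595 0.1325] [-0.24  0.03 -0.16  1.98  0.01  1.14 -1.38]
```

```bash
python3 -m handwheel '[{"x":0.008,"y":0,"z":0,"wx":0,"wy":0,"wz":0},{"x":0.014,"y":0,"z":0,"wx":0,"wy":0,"wz":0},{"x":0.017,"y":0,"z":0,"wx":0,"wy":0,"wz":0},{"x":0.019,"y":0,"z":0,"wx":0,"wy":0,"wz":0},{"x":0.019,"y":0,"z":0,"wx":0,"wy":0,"wz":0}]'; python3 st.py
```

```text
time: 16.45
position: [0.4647, 0.1697, 0.1324]
tool_rot: [3.002, 0.923, -0.002]
ft_force: [-4.6, -2.9, 3.9]
grip_width: 0.113
grip_force: 3.0
tool rel pivot (x,y) [-0.0127 -0.1709] yaw theta 11.71 handle theta if nested 0.22954930155720232 0.1709624075735137 F tool [-5.5 -0.2 -3.9] [0.4647 0.1697 0.1324] [-0.24  0.07 -0.17  1.94  0.01  1.14 -1.39]
```

```bash
python3 -m handwheel '[{"x":0.006,"y":-0.0003,"z":0,"wx":0,"wy":0,"wz":2},{"x":0.012,"y":-0.0005,"z":0,"wx":0,"wy":0,"wz":4},{"x":0.018,"y":-0.0003,"z":0,"wx":0,"wy":0,"wz":6},{"x":0.024,"y":0,"z":0,"wx":0,"wy":0,"wz":8},{"x":0.030,"y":0.0005,"z":0,"wx":0,"wy":0,"wz":10},{"x":0.036,"y":0.0011,"z":0,"wx":0,"wy":0,"wz":12},{"x":0.036,"y":0.0011,"z":0,"wx":0,"wy":0,"wz":12}]'; python3 st.py
```

```text
time: 17.03
position: [0.493, 0.1905, 0.1308]
tool_rot: [-3.082, -0.605, 0.009]
ft_force: [-7.7, 0.2, 0.3]
grip_width: 0.113
grip_force: 5.2
tool rel pivot (x,y) [-0.0139 -0.1731] yaw theta 23.7 handle theta if nested 0.4316778212983414 0.17310104210216998 F tool [-7.  -3.1 -0.3] [0.493  0.1905 0.1308] [-0.27  0.14 -0.16  1.86  0.02  1.15 -1.62]
```

```bash
python3 -m handwheel '[{"x":0.0045,"y":-0.0003,"z":0,"wx":0,"wy":0,"wz":1.5},{"x":0.009,"y":-0.0005,"z":0,"wx":0,"wy":0,"wz":3},{"x":0.0135,"y":-0.0006,"z":0,"wx":0,"wy":0,"wz":4.5},{"x":0.018,"y":-0.0005,"z":0,"wx":0,"wy":0,"wz":6},{"x":0.0226,"y":-0.0003,"z":0,"wx":0,"wy":0,"wz":7.5},{"x":0.027,"y":0,"z":0,"wx":0,"wy":0,"wz":9},{"x":0.0315,"y":0.0005,"z":0,"wx":0,"wy":0,"wz":10.5},{"x":0.036,"y":0.001,"z":0,"wx":0,"wy":0,"wz":12},{"x":0.036,"y":0.001,"z":0,"wx":0,"wy":0,"wz":12}]'; python3 st.py
```

```text
time: 17.78
position: [0.5252, 0.2034, 0.1303]
tool_rot: [-3.129, -0.28, 0.013]
ft_force: [-11.7, 1.2, 0.1]
grip_width: 0.116
grip_force: 7.1
tool rel pivot (x,y) [-0.0154 -0.1733] yaw theta 35.68 handle theta if nested 0.631719484752179 0.17335114607145302 F tool [-11.3  -3.3  -0. ] [0.5252 0.2034 0.1303] [-0.29  0.21 -0.14  1.78  0.03  1.16 -1.83]
```

```bash
python3 -m handwheel '[{"x":0.003,"y":0,"z":0,"wx":0,"wy":0,"wz":1},{"x":0.006,"y":0,"z":0,"wx":0,"wy":0,"wz":2},{"x":0.009,"y":-0.0003,"z":0,"wx":0,"wy":0,"wz":3},{"x":0.009,"y":-0.0003,"z":0,"wx":0,"wy":0,"wz":3}]' >/dev/null; python3 st.py;  python3 -m handwheel '[{"x":0.002,"y":0,"z":0,"wx":0,"wy":0,"wz":0},{"x":0.004,"y":0,"z":0,"wx":0,"wy":0,"wz":0},{"x":0.004,"y":0,"z":0,"wx":0,"wy":0,"wz":0}]'; python3 st.py
```

```text
tool rel pivot (x,y) [-0.0167 -0.1734] yaw theta 38.64 handle theta if nested 0.6762188248805303 0.17335224872324467 F tool [-13.3  -2.   -1.8] [0.5327 0.2054 0.1304] [-0.29  0.23 -0.13  1.76  0.03  1.17 -1.88]
time: 18.37
position: [0.5335, 0.2055, 0.1303]
tool_rot: [3.133, 0.201, -0.027]
ft_force: [-21.6, -2.1, 6.6]
grip_width: 0.116
grip_force: 11.6
tool rel pivot (x,y) [-0.0156 -0.1735] yaw theta 38.56 handle theta if nested 0.6808403454115457 0.17346534993866305 F tool [-21.8  -0.7  -6.2] [0.5335 0.2055 0.1303] [-0.29  0.24 -0.13  1.75  0.03  1.18 -1.88]
```

The force jumped to 22 N with almost no motion, so the arm is on its stop. I'll take one look before handing in.

```bash
python3 -m handwheel '[{"x":0,"y":0,"z":0,"wx":0,"wy":0,"wz":0},{"x":0,"y":0,"z":0,"wx":0,"wy":0,"wz":0},{"x":0,"y":0,"z":0,"wx":0,"wy":0,"wz":0},{"x":0,"y":0,"z":0,"wx":0,"wy":0,"wz":0}]' | grep ft; python3 st.py; python3 - <<'E'
from h import *
a=cv2.resize(grab("wrist")[0],(480,360));b=cv2.resize(grab("scene")[0][170:310,150:290],(320,360),interpolation=3);save("c7",np.hstack([a,b]))
E
```

```text
ft_force: [-21.0, -1.5, 6.3]
tool rel pivot (x,y) [-0.0157 -0.1735] yaw theta 38.56 handle theta if nested 0.6805728057494493 0.17346249202729405 F tool [-21.2  -1.2  -6. ] [0.5335 0.2055 0.1303] [-0.29  0.24 -0.13  1.75  0.03  1.18 -1.88]
```

View pics/c7.png

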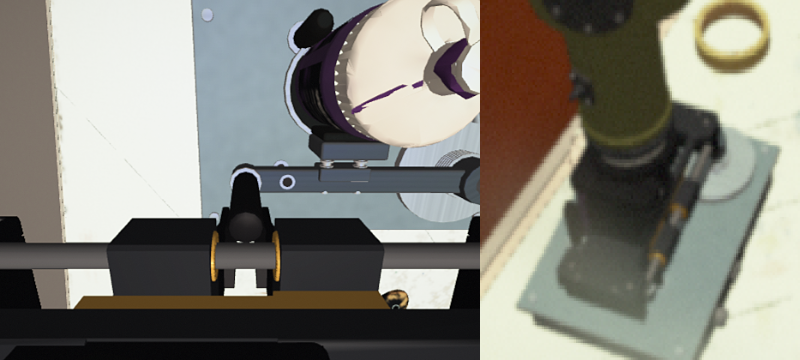

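The wrist view shows the handle (243,220) nested between the fingers, the pressure block (350,147) against the upright bottle with its springs compressed, and the fingers clear of the bottle. I'm handing it in.

```bash
python3 -c "
from bench import ctrl
print(ctrl.close_job())"
```

```text
the job is handed in; nothing more can be done
None
```

I handed the job in with the bottle tipped to about 45°, set upright in the cup and let go with the clamp open, and the clamp arm then pressed on its stop (about 0.68 rad, 21 N); on the first try the handle slipped out and the arm caught at the first click, so I finished by pushing it with the fingers, and the verdict was not shown to me.

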